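# Set the print-exposure timer and start it

### The job

Get the exposure lamp ready for the next print: roll the ribbed thumbwheel of the timer until its five-dot face lies squarely on top between the index lines, and turn the selector dial the shorter way round until its pointer faces the one tall pin. Only when both are set, press the start button on the timer and let it spring back, leaving both settings as they are. Do not disturb the paints and other things on the table.

Things in the scene. Friction and masses are not known exactly. Their poses are not given: they have to be found in the camera images.
- timer: Lamp timer: a grey box screwed to the table, 130 (x) x 180 (y) x 75 mm high; origin at the centre of its underside, z up. A ribbed thumbwheel stands up out of its top at local y = +35 mm, a start button at local y = -55 mm (both at local x = 0).
- wheel (a joint): Thumbwheel angle in rad, endless. 0 (or any whole turn, 6.283): five-dot face exactly on top. It grows as the top rolls towards the timer's +x; every +0.785 brings up the next higher number (8 is followed by 1). Turns both ways with an even friction of 0.08 N m, no clicks, no coasting; stays where left. Starts between 1.57 and 4.71, perhaps between two numbers.
- five_face (a point): Centre of the five-dot face, on the wheel's drum (34 mm from the axle). Eight faces, 45 degrees apart, carry 1 to 8 black dots in order; between them stand eight straight black ribs along the axle, 3.5 mm thick, reaching out to 45 mm radius, for a fingertip to push; the gap between neighbours is about 26 mm.
- wheel_top (a point): Highest point of the drum, fixed to the timer at local (0, 35, 99) mm, midway between two white index lines on the box: the number lying here is the one set. The drum is white, 34 mm in radius, 34 mm wide along y; its axle is parallel to the timer's y axis at local (0, 35, 65) mm.
- start (a joint): Start button's travel in m: 0 up, 0.006 fully down (5 N), springs back. Pressed counts from 0.004.
- start_top (a point): Centre of the top of the start button, a round steel button of 28 mm diameter in a black housing on the timer's top.
- selector: Station selector: grey base fixed to the table, 150 x 150 x 40 mm high, origin at the centre of its underside, z up. On it a black round dial (90 mm diameter, top 53 mm above the table) and, on a 62 mm radius round it, six steel pins of 8 mm diameter, 54, 89 and 123 degrees either side of local -x (the side facing the robot). Five are stubs 6 mm high, one is tall.
- dial (a joint): Dial angle in rad, endless both ways, grows counter-clockwise seen from above; 0 when the white pointer points along the selector's +x, 3.14 when it points to -x. Starts 2.84 to 3.44. Even friction of 0.05 N m, no clicks; stays where it is left.
- crank_top (a point): Top centre of the dial's crank post, an upright steel post of 16 mm diameter, 34 mm tall above the dial, fixed to the dial 30 mm from its axis on the pointer's line; top 87 mm above the table.
- dial_aim (a point): Point on the pointer's line 62 mm from the dial's axis, just beyond the pointer's tip: it lies on a pin's axis when the pointer faces that pin.
- tall_pin: The tall one of the six pins: 19 mm high, 8 mm diameter, its foot on the selector's base, top 59 mm above the table; origin at its foot. Fixed.
- paint_bottle: Bystander: small paint bottle, 38 mm diameter, 100 mm high, between timer and selector; origin under its centre.
- glue_bottle: Bystander: white glue bottle, 64 mm diameter, 150 mm high; origin under its centre.
- pigment_jar: Bystander: amber jar with black cap, 42 mm diameter, 70 mm high; origin under its centre.
- coffee_cup: Bystander: paper cup, 80 mm across, 100 mm high; origin under its centre.
- lid_dish: Bystander: black dish, 84 mm across, 18 mm high; origin under its centre.
- brush: Bystander: paint brush, 190 mm long, lying flat.
- pen_case: Bystander: clear flat case, 150 x 90 x 16 mm, lying flat; origin under its centre.
Things that resemble listed ones, but are neither listed nor needed, are in the scene too. Leave any green, pink or red look-alike of the timer alone.

How it is judged:
On the way, in this order (a step that is already met when the one before it is completed fails the run):
1. the five-dot face is on top and the pointer faces the tall pin (distance between five_face and wheel_top below 0.006 m and horizontal distance between dial_aim and tall_pin below 0.009 m), for 0.2 s.
2. the start button is pressed with both settings right (all of step 1 and value of joint start above 0.004 m), for 0.05 s.
At the end, for the whole second after the job is handed in: The five-dot face is within 6 mm (10 degrees) of the top of the thumbwheel, the pointer within 9 mm on the pin circle (8 degrees) of the tall pin, the start button is up again, wheel and dial at rest (all of step 1 and value of joint start below 0.002 m and velocity of joint wheel between -0.05 and 0.05 rad/s and velocity of joint dial between -0.05 and 0.05 rad/s); the robot touches nothing.
It fails at once if the start button is pressed before both settings are right (value of joint start above 0.004 m and not (distance between five_face and wheel_top below 0.006 m and horizontal distance between dial_aim and tall_pin below 0.009 m)).
It fails at once if the dial is turned the longer way round (it passes the point opposite to its start) (distance of dial_aim from where it was at the start of the episode above 0.1228 m).
It fails at once if a bystander is moved by more than 30 mm (distance of any of paint_bottle, glue_bottle, pigment_jar, coffee_cup, lid_dish, brush, pen_case from where it was at the start of the episode above 0.03 m).
It also fails if it takes over 72 s, if anything falls off the work surface, if the arm or the gripper's body presses on something with over 40 N, if the wrist force passes 120 N, or if a joint passes its speed limit or range.

### The arm

A 7-joint arm with a two-finger parallel gripper is mounted at the origin on the work surface. World frame = base frame: x ahead of the robot, y to its left, z up, the work surface at z = 0. Lengths are in m, angles in rad, forces in N, time in s.
With the tool pointing down it reaches from about 0.425 to 0.925 m from the base axis. Payload 6.8 kg.
Tool frame: the origin (TCP) lies midway between the tips of the shut fingers; the grasp point (between the pads) lies 19 mm behind it; z points along the fingers, y is the line along which they close (so a half turn about z gives the same grasp; the last joint's range is limited). The gripper opens to 85 mm and grips with 20 to 120 N. Pads are 22 mm wide; open, the fingers measure 114 mm over their backs; the gripper's body (76 mm by 85 mm) begins 54 mm behind the grasp point. The pads swing forward as they close: fully open they stand 13 mm farther back than shut.
Start: joints at [1.115, 0.477, 0.022, 1.555, -0.011, 1.109, -0.083], TCP at [0.23, -0.635, 0.231] pointing down, gripper open.
Joint ranges: [-2.96, 2.96], [-0.34, 2.1], [-1.41, 1.46], [0.24, 2.44], [-1.37, 4.51], [0.17, 1.92], [-2.96, 2.96]. Speed limits (rad/s): [2.39, 2.39, 3.14, 3.14, 3.14, 3.14, 3.14].

### API

Orientations are given as a unit quaternion [w, x, y, z].
In Python, from station import * gives the robot as it stands.
- The arm moves only by the shell command python3 -m creep 'ROWS' [FORCE]. ROWS is JSON, a list of rows, each a list of 7 numbers: the gripper command: -1 is shut, 1 is fully open, values between are in proportion, then the shift along the world's x, y, z in mm, then the turn, a rotation vector about the world's x, y, z in rad. A call has 1 to 5 rows; each row shifts and turns the commanded pose from where the row before left it; what a row does not reach is not made up. A row lasts 1/8 s, in which the tool goes at most 62.5 mm and 10.7 degrees, less where a joint would pass 70% of its speed; a pose out of reach is approached as far as the arm can. A call is refused whole if a number of a shift passes 62.5 or a number of a turn 0.188, either way. A call with a gripper value outside its range is refused whole. The fingers move at their own pace and stop on an object; FORCE is the grip in N (left out, the last holds). Time passes only in rows, so rows that do not move let the fingers close. It gives the time, the measured TCP pose, the force, the opening and the grip force at its end, in the units of the state.
- get_obs(): the state, without advancing time (a new reading comes with each control period).
- read_camera(name): name is "scene" or "top"; returns (picture, depth): 384x512x3 uint8, red, green, blue; 384x512 float32, m along the optical axis (not along the pixel's ray), 0 where there is no reading.
- camera_params(name): a dict with "intrinsics" (3x3 intrinsics, pixels), "cam_to_world" (4x4, takes a point from camera to world coordinates). Camera axes: x right, y up, looking along -z (the intrinsics and any distortion apply to the point x, -y, -z); pixel columns grow to the right and rows downward; lengths in m; the calibration is good to about 2 mm. A picture is of the moment at which its call begins. camera_params takes no time and is no camera call.
- hand_in(): hands the job in; it is judged then, once.
The state is a dict: "t": time; "q": joint angles; "joint_vel": joint speeds; "joint_torque": joint torques, N m; "eef_pos": TCP position; "tool_rot": TCP orientation; "contact_force": force on the tool from outside, world axes, zero at the start; "torque": the same for the moment, N m; "gripper_width": opening from 0.0 (shut) to 1.0 (fully open); "grasp_force": force on a finger pad.
Only numpy, scipy, OpenCV 4.12 (cv2) and the standard library are available. Lean on these libraries where they do the work, as an engineer would, in place of code of your own. Each camera call takes 0.05 s, during which the arm holds its last target. There are 200 camera calls.

## Working session

There is one attempt and no reset: what is moved stays moved. The work goes in short steps, Python scripts to look and compute and a shell command to move; the robot and the scene stay as the last step left them, time stands still between calls to the robot, and variables do not carry over. Pictures are saved under pics/ and viewed, at most 10 in all, crops included, and the job is handed in when it is done.

```bash
ls; mkdir -p pics; python3 - <<'E'
from station import *
import cv2,numpy as np
for n in("scene","top"):
    im,d=read_camera(n); np.savez(f"pics/{n}0.npz",im=im,d=d)
    cv2.imwrite(f"pics/{n}0.png",cv2.resize(im[:,:,::-1],(780,585)))
    p=camera_params(n); print(n,np.round(p["intrinsics"],1).tolist(),np.round(p["cam_to_world"],3).tolist(),[k for k in p])
o=get_obs();print(o["t"],o["eef_pos"],o["tool_rot"],o["gripper_width"])
E
```

```text
pics
scene [[455.0, 0.0, 253.0], [0.0, 455.0, 189.6], [0.0, 0.0, 1.0]] [[0.019, -0.741, 0.671, 1.533], [1.0, 0.023, -0.003, -0.035], [-0.014, 0.671, 0.741, 1.192], [0.0, 0.0, 0.0, 1.0]] ['intrinsics', 'cam_to_world']
top [[481.5, 0.0, 252.6], [0.0, 481.5, 181.4], [0.0, 0.0, 1.0]] [[0.022, 0.98, -0.196, 0.245], [-1.0, 0.021, -0.011, -0.034], [-0.007, 0.196, 0.981, 1.571], [0.0, 0.0, 0.0, 1.0]] ['intrinsics', 'cam_to_world']
0.1 [ 0.22988316 -0.63408627  0.23044666] [-7.82462030e-04  9.84906823e-01  1.73083477e-01 -2.16725890e-04] 0.9980378747893562
```

View pics/scene0.png

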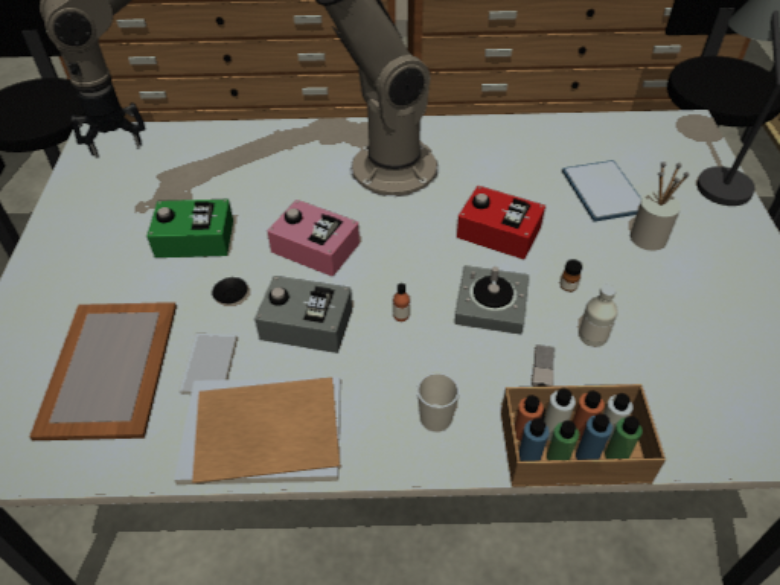

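View pics/top0.png

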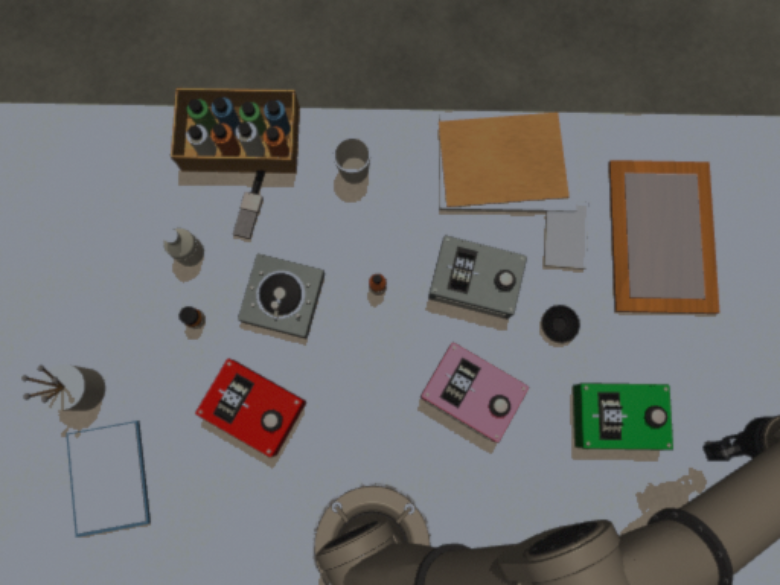

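The first pictures show these candidates for the timer in the top view (780x585): grey (479,275), pink (475,392), red (250,408) and green (624,416). I choose the grey one, as described. The selector is at (282,294). I'll check both in one close crop and measure them.

```bash
cat > h.py <<'E'
import numpy as np,cv2
from station import *
def cam(n):
    p=camera_params(n); return np.array(p["intrinsics"]),np.array(p["cam_to_world"])
def ray(n,uv):
    K,T=cam(n); uv=np.atleast_2d(uv).astype(float)
    d=np.c_[(uv[:,0]-K[0,2])/K[0,0],-(uv[:,1]-K[1,2])/K[1,1],-np.ones(len(uv))]@T[:3,:3].T
    return T[:3,3],d
def onz(n,uv,z):
    o,d=ray(n,uv); return o+d*((z-o[2])/d[:,2])[:,None]
def proj(n,P):
    K,T=cam(n); c=(np.atleast_2d(P)-T[:3,3])@T[:3,:3]
    return np.c_[K[0,2]-K[0,0]*c[:,0]/c[:,2],K[1,2]+K[1,1]*c[:,1]/c[:,2]]
def cloud(n,d):
    K,T=cam(n); v,u=np.indices(d.shape); 
    c=np.stack([(u-K[0,2])/K[0,0]*d,-(v-K[1,2])/K[1,1]*d,-d],-1)
    return c@T[:3,:3].T+T[:3,3]
E
python3 - <<'E'
from h import *
A={n:np.load(f"pics/{n}0.npz") for n in("scene","top")}
s=512/780
C={"top":[(479,275),(282,294)],"scene":[(305,312),(493,297)]}
t=[]
for n in A:
    r=[]
    for u,v in C[n]:
        u=int(u*s);v=int(v*s); r.append(cv2.resize(A[n]["im"][v-38:v+37,u-50:u+50],(400,300),interpolation=cv2.INTER_CUBIC))
    t.append(np.hstack(r))
cv2.imwrite("pics/crop.png",np.vstack(t)[:,:,::-1])
X=cloud("top",A["top"]["d"])
for nm,(u,v),z in(("timer",C["top"][0],.075),("sel",C["top"][1],.04)):
    c=onz("top",[[u*s,v*s]],z)[0]
    m=(abs(X[...,2]-z)<.006)&(np.hypot(X[...,0]-c[0],X[...,1]-c[1])<.14)
    n,l,st,_=cv2.connectedComponentsWithStats(m.astype(np.uint8)); k=1+np.argmax(st[1:,4]);m=l==k
    vv,uu=np.nonzero(m); P=onz("top",np.c_[uu,vv],z)[:,:2]
    print(nm,c,len(P),np.median(X[m][:,2]),cv2.minAreaRect((P*1000).astype(np.float32)))
E
```

```text
timer [ 0.5503023  -0.21300334  0.075     ] 1743 0.07442134227126473 ((551.5821533203125, -210.57318115234375), (179.16763305664062, 129.70504760742188), 76.66481018066406)
sel [0.50758475 0.20004753 0.04      ] 1355 0.039181058408774394 ((506.6986999511719, 203.07589721679688), (150.93727111816406, 149.34715270996094), 76.9899673461914)
```

View pics/crop.png

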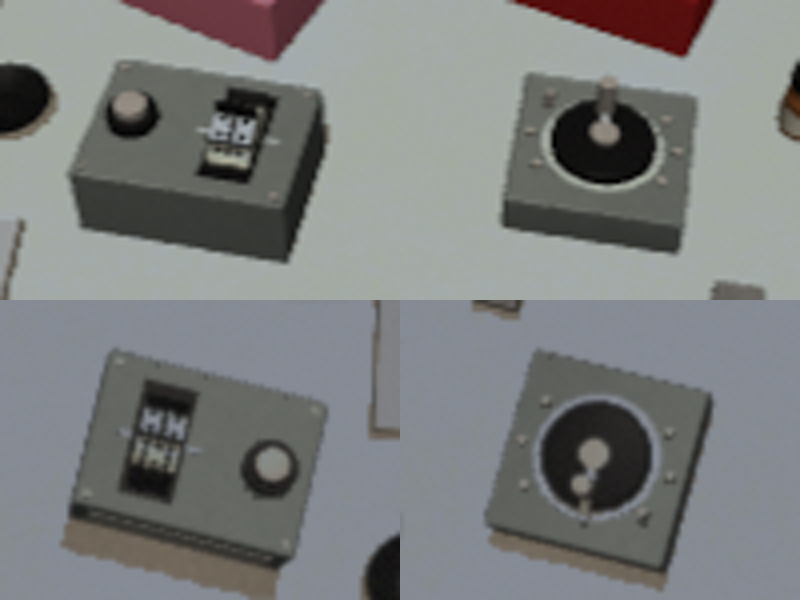

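The crop confirms the grey timer: wheel at crop (155,440), button at (270,465), index lines at (125,432) and (192,450). The tall pin looks to be the robot-side, -y one, at (645,517) in the top view and (549,97) in the scene view. Next I'll measure the dial, the pins and the wheel's numbers.

```bash
cat >> h.py <<'E'
TC=np.array([.5516,-.2106]); TY=np.radians(-13.3); SC=np.array([.5067,.2031]); SY=np.radians(-13.0)
def loc(c,y,p): p=np.asarray(p,float); R=np.array([[np.cos(y),-np.sin(y)],[np.sin(y),np.cos(y)]]); q=p.copy(); q[...,:2]=p[...,:2]@R.T+c; return q
def unwrap(n,im,lo=-100,hi=100):
    ph=np.radians(np.linspace(hi,lo,(hi-lo)*2)); yy=np.linspace(.035+.019,.035-.019,120)   # row=phi (top=+x), col: left=+y
    Ph,Y=np.meshgrid(ph,yy,indexing="ij")
    P=loc(TC,TY,np.stack([.034*np.sin(Ph),Y,.065+.034*np.cos(Ph)],-1).reshape(-1,3))
    uv=proj(n,P).reshape(Ph.shape+(2,)).astype(np.float32)
    return cv2.remap(im,uv[...,0],uv[...,1],cv2.INTER_CUBIC)
def strips(tag,A):
    o=[]
    for n,l,h in(("top",-60,75),("scene",-10,100)):
        u=unwrap(n,A[n])
        for a in range(-100,101,10): cv2.putText(u,str(a),(0,(100-a)*2+4),0,.3,(255,0,0))
        o.append(cv2.resize(u,(240,600)))
    for n in A:
        c=proj(n,loc(TC,TY,[[0,.035,.099]]))[0].astype(int)
        o.append(cv2.resize(A[n][c[1]-30:c[1]+30,c[0]-16:c[0]+16],(160,300),interpolation=cv2.INTER_CUBIC))
    cv2.imwrite(f"pics/{tag}.png",np.hstack([o[0],o[1],np.vstack(o[2:])])[:,:,::-1])
E
python3 - <<'E'
from h import *
A={n:np.load(f"pics/{n}0.npz") for n in("scene","top")}
strips("strip0",{n:A[n]["im"] for n in A})
for n in A:
    X=cloud(n,A[n]["d"]); L=X.copy(); d=X[...,:2]-SC; c,s=np.cos(SY),np.sin(SY)
    L[...,0]=d[...,0]*c+d[...,1]*s; L[...,1]=-d[...,0]*s+d[...,1]*c
    r=np.hypot(L[...,0],L[...,1]); a=np.degrees(np.arctan2(L[...,1],L[...,0]))%360
    m=(r<.06)&(L[...,2]>.08); vv,uu=np.nonzero(m)
    print(n,"post px",uu.mean(),vv.mean(),len(uu),"xyz",X[m].mean(0),"local r,ang",r[m].mean(),a[m].mean())
    m=(r<.02)&(L[...,2]<.07);print(" hub z",np.percentile(L[m][:,2],[10,50,90]))
    for p in(126,91,57,-57,-91,-126):
        q=p%360; m=(abs(a-q)<10)&(abs(r-.062)<.009); print(" pin",q,"zmax",L[m][:,2].max().round(4),(L[m][:,2]>.05).sum())
    # pointer
    print(np.round(proj(n,loc(SC,SY,[[.062*np.cos(np.radians(t)),.062*np.sin(np.radians(t)),.046] for t in(234,126,180)])),1).tolist())
E
```

```text
scene post px 325.05555555555554 176.72222222222223 18 xyz [0.48104547 0.21144059 0.08634884] local r,ang 0.027305884731761498 175.27626818112182
 hub z [0.0503514  0.05367118 0.05826323]
 pin 126 zmax 0.0447 0
 pin 91 zmax 0.0443 0
 pin 57 zmax 0.0484 0
 pin 303 zmax 0.0457 0
 pin 269 zmax 0.0479 0
 pin 234 zmax 0.0605 5
[[308.9, 180.7], [338.1, 184.9], [324.2, 177.5]]
top post px 179.95 199.9 20 xyz [0.47737041 0.2079594  0.08646069] local r,ang 0.029992566309222694 183.65425567126508
 hub z [0.04806152 0.05302321 0.0583635 ]
 pin 126 zmax 0.0481 0
 pin 91 zmax 0.0497 0
 pin 57 zmax 0.0457 0
 pin 303 zmax 0.0492 0
 pin 269 zmax 0.0488 0
 pin 234 zmax 0.0638 5
[[195.8, 207.6], [165.7, 200.0], [178.6, 211.5]]
```

View pics/strip0.png

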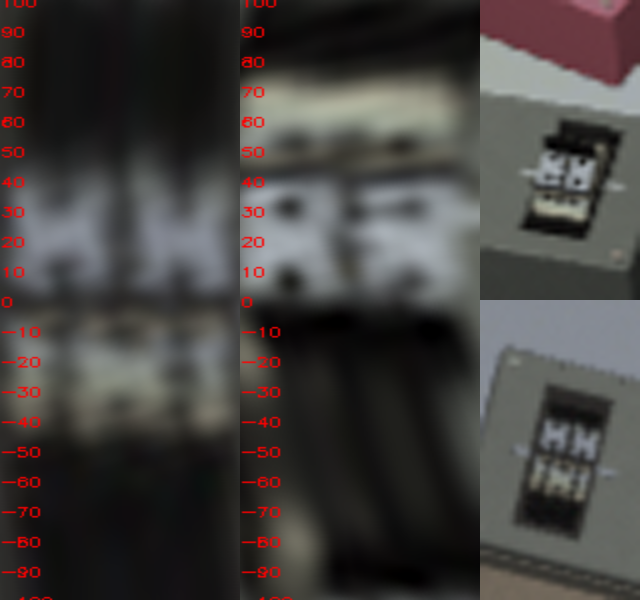

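The strip shows a rib on top at about 0°, with the seven-dot face at +22° and the eight-dot face at -22°. So the wheel is at about 112° and must roll 112° towards -x. The tall pin (z 0.060, dial target 234°) is confirmed in both depth pictures. The post is at about 180° local. I'll do the dial first.

```bash
python3 -m creep '[[1,44,47,0,0,0,-0.105],[1,44,47,0,0,0,0],[1,44,47,0,0,0,0],[1,44,47,0,0,0,0],[1,44,47,0,0,0,0]]' 20; python3 -m creep '[[1,5,61,0,0,0,0],[1,5,61,0,0,0,0],[1,5,61,0,0,0,0],[1,5,61,0,0,0,0],[1,5,61,0,0,0,0]]';python3 -m creep '[[1,1,61,0,0,0,0],[1,1,61,0,0,0,0],[1,0,61,0,0,0,0],[1,0,61,0,0,0,0],[1,0,61,0,0,0,0]]'
python3 - <<'E'
from h import *
print(onz("top",[[179.95,199.9]],.087),onz("scene",[[325.06,176.7]],.087))
E
```

```text
t: 0.72
eef_pos: [0.4446, -0.4047, 0.2311]
tool_rot: [-0.0, 0.993, 0.121, -0.0]
contact_force: [0.4, -0.6, 0.5]
gripper_width: 1.001
grasp_force: 0.0
t: 1.35
eef_pos: [0.4683, -0.0995, 0.2312]
tool_rot: [0.0, 0.993, 0.121, -0.0]
contact_force: [-0.0, 0.1, -0.6]
gripper_width: 1.0
grasp_force: 0.0
t: 1.98
eef_pos: [0.4703, 0.2052, 0.2312]
tool_rot: [0.0, 0.993, 0.121, 0.0]
contact_force: [1.6, -0.4, -0.8]
gripper_width: 1.001
grasp_force: 0.0
[[0.47728501 0.2078723  0.087     ]] [[0.48157022 0.2113204  0.087     ]]
```

```bash
python3 -m creep '[[1,8,3,-45,0,0,0],[1,0,0,-45,0,0,0],[1,0,0,-45,0,0,0],[1,0,0,-30,0,0,0],[1,0,0,0,0,0,0]]' 20; python3 -m creep '[[-0.6,0,0,0,0,0,0],[-0.6,0,0,0,0,0,0],[-0.6,0,0,0,0,0,0],[-1,0,0,0,0,0,0],[-1,0,0,0,0,0,0]]' 20;python3 -m creep '[[-1,0,0,0,0,0,0],[-1,0,0,0,0,0,0]]' 20
```

```text
t: 2.6
eef_pos: [0.4767, 0.2056, 0.0642]
tool_rot: [0.001, 0.993, 0.121, -0.003]
contact_force: [-0.5, 0.2, 0.5]
gripper_width: 0.999
grasp_force: 0.0
t: 3.22
eef_pos: [0.4785, 0.2072, 0.067]
tool_rot: [-0.0, 0.993, 0.121, 0.0]
contact_force: [-2.6, 0.7, 6.5]
gripper_width: 0.175
grasp_force: 21.0
t: 3.48
eef_pos: [0.4785, 0.2072, 0.067]
tool_rot: [-0.0, 0.993, 0.121, 0.0]
contact_force: [-3.4, 0.2, 6.8]
gripper_width: 0.176
grasp_force: 21.0
```

```bash
python3 -m creep '[[-1,-0.5,-6,0,0,0,0],[-1,0.5,-6,0,0,0,0],[-1,2.5,-6,0,0,0,0],[-1,3.1,-6,0,0,0,0],[-1,0,0,0,0,0,0]]'; python3 - <<'E'
from h import *
A={n:read_camera(n) for n in("scene","top")}
np.savez("pics/d1.npz",s=A["scene"][0],t=A["top"][0])
E
python3 -m creep '[[0.2,0,0,0,0,0,0],[0.2,0,0,0,0,0,0],[1,0,0,0,0,0,0],[1,0,0,40,0,0,0],[1,0,0,60,0,0,0]]'; python3 -m creep '[[1,0,-50,60,0,0,0],[1,0,-60,0,0,0,0.18],[1,0,-60,0,0,0,0.18],[1,0,-60,0,0,0,0.18],[1,0,-60,0,0,0,0.18]]'
```

```text
t: 4.1
eef_pos: [0.4831, 0.1839, 0.0667]
tool_rot: [-0.001, 0.993, 0.122, -0.0]
contact_force: [-4.4, 3.5, 5.5]
gripper_width: 0.176
grasp_force: 21.2
t: 4.82
eef_pos: [0.4831, 0.1817, 0.1659]
tool_rot: [0.0, 0.993, 0.121, -0.002]
contact_force: [1.0, -0.0, -0.3]
gripper_width: 0.999
grasp_force: 0.0
t: 5.45
eef_pos: [0.4854, -0.0754, 0.2145]
tool_rot: [0.0, 0.901, 0.433, 0.0]
contact_force: [1.0, -0.4, -0.0]
gripper_width: 0.997
grasp_force: 0.0
```

```bash
cat > dial.py <<'E'
from h import *
import sys
A={n:read_camera(n) for n in("scene","top")}; t=[]
for n in A:
    im,dep=A[n]; X=cloud(n,dep); d=X[...,:2]-SC; r=np.hypot(d[...,0],d[...,1])
    m=(r<.06)&(X[...,2]>.08)&(X[...,2]<.092); vv,uu=np.nonzero(m)
    if len(uu):
        p=onz(n,[[uu.mean(),vv.mean()]],.087)[0][:2]-SC
        print(n,len(uu),"post",p+SC,"local ang",(np.degrees(np.arctan2(p[1],p[0])-SY))%360,"r",np.hypot(*p))
    c=proj(n,[[*SC,.05]])[0].astype(int); t.append(cv2.resize(im[c[1]-30:c[1]+30,c[0]-30:c[0]+30],(400,400),interpolation=cv2.INTER_CUBIC))
cv2.imwrite(f"pics/{sys.argv[1]}.png",np.hstack(t)[:,:,::-1])
E
python3 dial.py dial1
```

```text
scene 18 post [0.48935759 0.18617764] local ang 237.29764592022758 r 0.02423067674443527
top 21 post [0.48638453 0.18299539] local ang 237.70111769800928 r 0.028581702692413485
```

View pics/dial1.png

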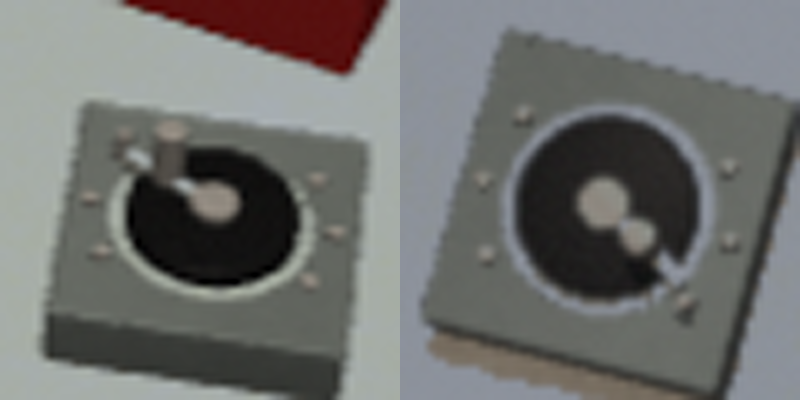

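The crop shows the pointer close to the tall pin: pointer tip at crop (670,265), pin at (685,305). It may have overshot by a few degrees, so I'll measure it properly.

```bash
cat > ptr.py <<'E'
from h import *
for n in("top","scene"):
    im,dep=read_camera(n)
    S=8; c0=proj(n,[[*SC,.05]])[0].astype(int)-32
    z=cv2.resize(im[c0[1]:c0[1]+64,c0[0]:c0[0]+64],None,fx=S,fy=S,interpolation=cv2.INTER_CUBIC)
    uv=np.stack(np.meshgrid(*[(np.arange(64*S)+.5)/S-.5]*2),-1)+c0
    g=z.max(2).astype(int); ch=z.astype(int); sat=ch.max(2)-ch.min(2)
    Q=onz(n,uv.reshape(-1,2),.053)[:,:2].reshape(64*S,64*S,2)
    # dial disc: dark component hull
    m=((g<70)&(np.hypot(*(Q-SC).transpose(2,0,1))<.05)).astype(np.uint8)
    cn=max(cv2.findContours(m,0,2)[0],key=cv2.contourArea); h=cv2.convexHull(cn)[:,0]
    C,R=cv2.minEnclosingCircle((Q[h[:,1],h[:,0]]*1000).astype(np.float32)); C=np.array(C)/1000
    d=Q-C; r=np.hypot(d[...,0],d[...,1]); a=np.degrees(np.arctan2(d[...,1],d[...,0])-SY)%360
    bri=np.percentile(g[r<.045],99)
    for lo,hi in((.040,.044),(.036,.040)):
        k=(r>lo)&(r<hi)&(abs(a-234)<30)&(g>90); print(n,"disc",C,"R",R,"pointer ang",lo,a[k].mean() if k.any() else None,k.sum())
    T=onz(n,uv.reshape(-1,2),.056)[:,:2].reshape(64*S,64*S,2)
    e=T-SC-.062*np.array([np.cos(SY+np.radians(234)),np.sin(SY+np.radians(234))]); 
    X=cloud(n,dep); d2=X[...,:2]-SC; b=np.degrees(np.arctan2(d2[...,1],d2[...,0])-SY)%360; rr=np.hypot(*d2.transpose(2,0,1))
    k=(X[...,2]>.051)&(rr>.05)&(rr<.075)&(abs(b-234)<20); vv,uu=np.nonzero(k)
    P=onz(n,[[uu.mean(),vv.mean()]],.057)[0][:2]; print("  pin",P,"ang about disc",np.degrees(np.arctan2(*(P-C)[::-1])-SY)%360,np.hypot(*(P-C)))
E
python3 ptr.py; python3 -c "
from h import *;print(loc(SC,SY,[[.062*np.cos(np.radians(234)),.062*np.sin(np.radians(234)),0]]))"
```

```text
top disc [0.50604059 0.2026125 ] R 44.77517318725586 pointer ang 0.04 240.29797719093025 217
top disc [0.50604059 0.2026125 ] R 44.77517318725586 pointer ang 0.036 240.8245217489557 201
  pin [0.46271379 0.16352753] ang about disc 235.05352391381354 0.05835106284343815
scene disc [0.51158777 0.20350832] R 46.82301712036133 pointer ang 0.04 244.55554316868304 272
scene disc [0.51158777 0.20350832] R 46.82301712036133 pointer ang 0.036 233.62925601070347 10
  pin [0.46433718 0.1668997 ] ang about disc 230.76765993385234 0.05977298350780794
[[0.45990801 0.16242434 0.        ]]
```

The top view gives the pointer at 240° and the pin at 234–235°, about 5° of overshoot. That is within tolerance, but I'll regrip and bring it back about 2.5 mm.

```bash
python3 -m creep '[[1,0,60,0,0,0,-0.18],[1,0,60,0,0,0,-0.18],[1,0,60,0,0,0,-0.18],[1,0,60,0,0,0,-0.18],[1,0,22,0,0,0,0]]'; python3 -m creep '[[1,0,0,0,0,0,0]]'
```

```text
t: 6.28
eef_pos: [0.4855, 0.1702, 0.2147]
tool_rot: [-0.001, 0.992, 0.123, 0.0]
contact_force: [0.5, -0.9, 0.0]
gripper_width: 1.005
grasp_force: 0.0
t: 6.4
eef_pos: [0.4859, 0.168, 0.2144]
tool_rot: [-0.001, 0.992, 0.124, -0.0]
contact_force: [0.4, -0.4, 0.5]
gripper_width: 1.0
grasp_force: 0.0
```

```bash
python3 -m creep '[[1,-2,16.5,-47,0,0,0],[1,0,0,-50,0,0,0],[1,0,0,-50,0,0,0],[1,0,0,0,0,0,0],[1,0,0,0,0,0,0]]' 20; python3 -m creep '[[-0.6,0,0,0,0,0,0],[-0.6,0,0,0,0,0,0],[-0.6,0,0,0,0,0,0],[-1,0,0,0,0,0,0],[-1,0,0,0,0,0,0]]' 20;python3 -m creep '[[-1,0,0,0,0,0,0],[-1,0,0,0,0,0,0]]' 20
```

```text
t: 7.02
eef_pos: [0.4859, 0.1809, 0.0689]
tool_rot: [-0.0, 0.993, 0.121, 0.001]
contact_force: [0.0, 0.1, 0.7]
gripper_width: 1.003
grasp_force: 0.0
t: 7.65
eef_pos: [0.4856, 0.1817, 0.068]
tool_rot: [-0.0, 0.993, 0.121, 0.001]
contact_force: [0.6, 2.3, 5.5]
gripper_width: 0.174
grasp_force: 20.9
t: 7.9
eef_pos: [0.4856, 0.1817, 0.068]
tool_rot: [-0.0, 0.993, 0.121, 0.001]
contact_force: [-0.4, 2.0, 6.8]
gripper_width: 0.173
grasp_force: 21.0
```

```bash
python3 -m creep '[[-1,-1,1.5,0,0,0,0],[-1,-1,1.5,0,0,0,0],[-1,0,0,0,0,0,0],[-1,0,0,0,0,0,0]]'; python3 -m creep '[[0.2,0,0,0,0,0,0],[0.2,0,0,0,0,0,0],[1,0,0,0,0,0,0],[1,0,0,0,0,0,0]]'; python3 -m creep '[[1,0,0,40,0,0,0],[1,0,0,60,0,0,0],[1,0,-50,60,0,0,0],[1,0,-60,0,0,0,0.18],[1,0,-60,0,0,0,0.18]]'; python3 -m creep '[[1,0,-60,0,0,0,0.18],[1,0,-50,0,0,0,0.18],[1,0,0,0,0,0,0]]'; python3 ptr.py; python3 dial.py dial2
```

```text
t: 8.4
eef_pos: [0.485, 0.1822, 0.068]
tool_rot: [0.001, 0.993, 0.12, 0.001]
contact_force: [5.1, -2.7, 5.2]
gripper_width: 0.172
grasp_force: 21.0
t: 8.9
eef_pos: [0.4826, 0.1839, 0.0672]
tool_rot: [0.0, 0.993, 0.121, -0.0]
contact_force: [0.1, -0.4, 0.0]
gripper_width: 0.984
grasp_force: 0.0
t: 9.52
eef_pos: [0.4837, 0.0347, 0.2162]
tool_rot: [0.0, 0.959, 0.282, 0.001]
contact_force: [1.1, -0.1, -0.4]
gripper_width: 0.998
grasp_force: 0.0
t: 9.9
eef_pos: [0.4834, -0.0707, 0.2151]
tool_rot: [0.0, 0.901, 0.433, -0.001]
contact_force: [-0.6, 1.4, 0.3]
gripper_width: 0.997
grasp_force: 0.0
top disc [0.50584079 0.20256175] R 45.05741882324219 pointer ang 0.04 245.827563966994 218
top disc [0.50584079 0.20256175] R 45.05741882324219 pointer ang 0.036 246.2949587252612 176
  pin [0.46423599 0.16315545] ang about disc 236.44547763305167 0.05730458862927188
scene disc [0.51157074 0.20350708] R 46.833282470703125 pointer ang 0.04 243.48232928066287 277
scene disc [0.51157074 0.20350708] R 46.833282470703125 pointer ang 0.036 236.63637798947207 46
  pin [0.46232147 0.16720716] ang about disc 229.39263353880665 0.061181491403471205
scene 18 post [0.49284976 0.18336602] local ang 247.93699789345692 r 0.024109315481829506
top 19 post [0.48836858 0.18076946] local ang 243.61699883287565 r 0.028891066558877427
```

The dial moved further instead, to 246°. Turning the post inside a firm grip resists. I'll do it instead by closing loosely round the post, with the closing line tangential at the target angle, so that one finger pushes it there.

```bash
python3 -m creep '[[1,0,60,0,0,0,-0.12],[1,0,60,0,0,0,-0.12],[1,0,60,0,0,0,0],[1,0,60,0,0,0,0],[1,0,20,0,0,0,0]]'; python3 -m creep '[[1,0,0,0,0,0,0],[1,0,0,0,0,0,0]]'
```

```text
t: 10.72
eef_pos: [0.4823, 0.2002, 0.2158]
tool_rot: [-0.001, 0.944, 0.329, 0.001]
contact_force: [0.9, -0.6, 0.3]
gripper_width: 1.001
grasp_force: 0.0
t: 10.98
eef_pos: [0.4838, 0.1929, 0.2152]
tool_rot: [0.0, 0.946, 0.325, -0.0]
contact_force: [-0.8, -0.1, -1.1]
gripper_width: 0.999
grasp_force: 0.0
```

```bash
python3 -m creep '[[1,0,-10,-47,0,0,0.06],[1,0,0,-50,0,0,0],[1,0,0,-50,0,0,0],[1,0,0,0,0,0,0],[1,0,0,0,0,0,0]]'; python3 -m creep '[[0,0,0,0,0,0,0],[0,0,0,0,0,0,0],[-0.55,0,0,0,0,0,0],[-0.55,0,0,0,0,0,0],[-0.55,0,0,0,0,0,0]]' 20;python3 -m creep '[[-0.55,0,0,0,0,0,0],[-0.55,0,0,0,0,0,0]]' 20
```

```text
t: 11.6
eef_pos: [0.4851, 0.1835, 0.0699]
tool_rot: [0.0, 0.936, 0.353, 0.001]
contact_force: [0.0, 0.4, 1.3]
gripper_width: 1.004
grasp_force: 0.0
t: 12.22
eef_pos: [0.4844, 0.1835, 0.0685]
tool_rot: [0.0, 0.936, 0.353, 0.0]
contact_force: [1.2, -1.1, 0.6]
gripper_width: 0.231
grasp_force: 0.9
t: 12.48
eef_pos: [0.4842, 0.1836, 0.0684]
tool_rot: [0.0, 0.936, 0.353, 0.0]
contact_force: [-0.5, -1.2, 2.5]
gripper_width: 0.226
grasp_force: 0.9
```

```bash
python3 -m creep '[[0,0,0,0,0,0,0],[1,0,0,0,0,0,0],[1,0,0,0,0,0,0],[1,0,0,0,0,0,0]]'; python3 -m creep '[[1,0,0,50,0,0,0],[1,0,0,60,0,0,0],[1,0,-50,40,0,0,0],[1,0,-60,0,0,0,0],[1,0,-60,0,0,0,0]]'; python3 -m creep '[[1,0,-60,0,0,0,0.18],[1,0,-60,0,0,0,0.18],[1,0,0,0,0,0,0.18]]'; python3 ptr.py; python3 dial.py dial3
```

```text
t: 12.98
eef_pos: [0.4839, 0.1839, 0.0683]
tool_rot: [-0.0, 0.936, 0.353, -0.0]
contact_force: [-0.5, 0.2, 0.0]
gripper_width: 0.998
grasp_force: 0.0
t: 13.6
eef_pos: [0.4842, 0.0133, 0.2183]
tool_rot: [0.0, 0.935, 0.354, 0.001]
contact_force: [0.9, -0.4, -0.3]
gripper_width: 0.997
grasp_force: 0.0
t: 13.98
eef_pos: [0.4839, -0.0989, 0.2171]
tool_rot: [0.0, 0.818, 0.575, -0.001]
contact_force: [-0.6, 0.5, 0.2]
gripper_width: 1.001
grasp_force: 0.0
top disc [0.50610495 0.20261272] R 44.94267654418945 pointer ang 0.04 242.40844012035205 206
top disc [0.50610495 0.20261272] R 44.94267654418945 pointer ang 0.036 242.3857429327538 184
  pin [0.46252231 0.16296343] ang about disc 235.29434610312043 0.05891953940497098
scene disc [0.51158777 0.20350832] R 46.82301712036133 pointer ang 0.04 244.3972194149043 292
scene disc [0.51158777 0.20350832] R 46.82301712036133 pointer ang 0.036 236.02913759216673 52
  pin [0.46231058 0.16686503] ang about disc 229.6350709623969 0.061408235331564545
scene 16 post [0.49137608 0.18525026] local ang 242.35406425090179 r 0.023525216036140485
top 20 post [0.48718861 0.18099242] local ang 241.5694793037 r 0.029486260796426068
```

View pics/dial3.png

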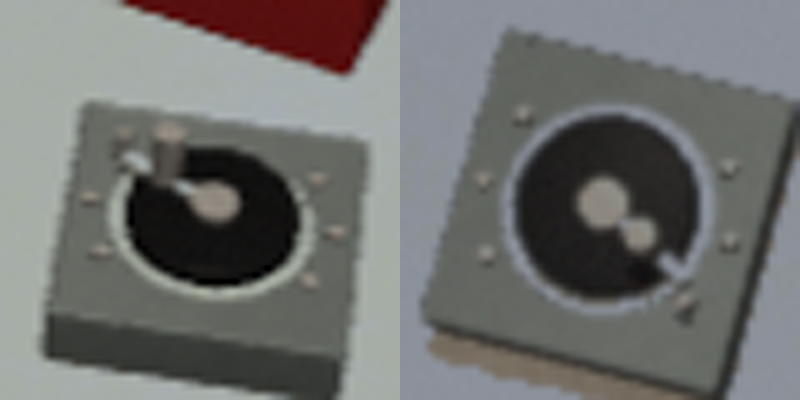

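The crop agrees with the numbers: pointer tip at (675,268), pin at (686,305), 242° against 234.5°. The finger method works, so I'll repeat it 4 mm further along the CW tangent.

```bash
python3 -m creep '[[1,-3,60,0,0,0,-0.18],[1,0,60,0,0,0,-0.18],[1,0,60,0,0,0,-0.18],[1,0,60,0,0,0,0],[1,0,53,0,0,0,0]]'; python3 -m creep '[[1,0,0,-50,0,0,0],[1,0,0,-50,0,0,0],[1,0,0,-50,0,0,0],[1,0,0,0,0,0,0],[1,0,0,0,0,0,0]]'; python3 -m creep '[[0,0,0,0,0,0,0],[0,0,0,0,0,0,0],[-0.55,0,0,0,0,0,0],[-0.55,0,0,0,0,0,0],[-0.55,0,0,0,0,0,0]]' 20;python3 -m creep '[[-0.55,0,0,0,0,0,0],[-0.55,0,0,0,0,0,0]]' 20
```

```text
t: 14.8
eef_pos: [0.4821, 0.185, 0.2177]
tool_rot: [-0.0, 0.932, 0.362, 0.0]
contact_force: [0.9, -0.3, 0.1]
gripper_width: 0.999
grasp_force: 0.0
t: 15.42
eef_pos: [0.4836, 0.1829, 0.069]
tool_rot: [-0.0, 0.932, 0.362, 0.001]
contact_force: [1.1, 0.4, -0.1]
gripper_width: 1.002
grasp_force: 0.0
t: 16.05
eef_pos: [0.4829, 0.1816, 0.0675]
tool_rot: [0.0, 0.932, 0.362, 0.0]
contact_force: [-0.3, -0.3, 0.1]
gripper_width: 0.23
grasp_force: 0.0
t: 16.3
eef_pos: [0.4828, 0.1816, 0.0673]
tool_rot: [-0.0, 0.932, 0.362, -0.0]
contact_force: [-0.5, 0.3, 0.5]
gripper_width: 0.222
grasp_force: 0.0
```

```bash
python3 -m creep '[[0,0,0,0,0,0,0],[1,0,0,0,0,0,0],[1,0,0,0,0,0,0],[1,0,0,0,0,0,0]]'; python3 -m creep '[[1,0,0,50,0,0,0],[1,0,0,60,0,0,0],[1,0,-50,40,0,0,0],[1,0,-60,0,0,0,0.18],[1,0,-60,0,0,0,0.18]]'; python3 -m creep '[[1,0,-60,0,0,0,0.18],[1,0,-60,0,0,0,0.07],[1,0,0,0,0,0,0],[1,0,0,0,0,0,0]]'; python3 ptr.py; python3 dial.py dial4; python3 -c "
from h import *
A={n:read_camera(n)[0] for n in('scene','top')};strips('strip1',A)
for a in (0,1): print(loc(TC,TY,[[0,.035,.099],[0,-.055,.08]])[a])"
```

```text
t: 16.8
eef_pos: [0.4829, 0.1816, 0.0674]
tool_rot: [0.0, 0.932, 0.362, -0.0]
contact_force: [-0.2, 0.2, -0.3]
gripper_width: 1.003
grasp_force: 0.0
t: 17.42
eef_pos: [0.4837, 0.0238, 0.2173]
tool_rot: [0.001, 0.86, 0.509, 0.001]
contact_force: [0.5, -0.6, 0.4]
gripper_width: 0.996
grasp_force: 0.0
t: 17.92
eef_pos: [0.4838, -0.0881, 0.2165]
tool_rot: [-0.0, 0.798, 0.603, 0.0]
contact_force: [-0.5, 1.2, -0.8]
gripper_width: 0.999
grasp_force: 0.0
top disc [0.50610916 0.20271317] R 44.99614334106445 pointer ang 0.04 242.4695348921083 212
top disc [0.50610916 0.20271317] R 44.99614334106445 pointer ang 0.036 242.49062472530247 183
  pin [0.46183365 0.1630455 ] ang about disc 234.8580498601285 0.05944614551608823
scene disc [0.51158777 0.20350832] R 46.82301712036133 pointer ang 0.04 244.4714478164837 290
scene disc [0.51158777 0.20350832] R 46.82301712036133 pointer ang 0.036 236.10561417584398 51
  pin [0.46231058 0.16686503] ang about disc 229.6350709623969 0.061408235331564545
scene 16 post [0.49136284 0.18483414] local ang 242.981079246286 r 0.02385099776434368
top 18 post [0.48737972 0.18110602] local ang 241.7028026074459 r 0.029274702372255382
[ 0.55965174 -0.17653874  0.099     ]
[ 0.53894726 -0.26412484  0.08      ]
```

The tool landed 5 mm short because some rows weren't fully reached. I'll return and correct at the bottom from a settled reading.

```bash
python3 -m creep '[[1,0,60,0,0,0,-0.18],[1,0,60,0,0,0,-0.18],[1,0,60,0,0,0,-0.18],[1,0,60,0,0,0,-0.07],[1,0,35,0,0,0,0]]'; python3 -m creep '[[1,0,0,0,0,0,0],[1,0,0,0,0,0,0]]'
```

```text
t: 18.85
eef_pos: [0.4841, 0.1728, 0.2169]
tool_rot: [-0.0, 0.932, 0.363, 0.001]
contact_force: [0.0, -0.7, -0.1]
gripper_width: 1.0
grasp_force: 0.0
t: 19.1
eef_pos: [0.4848, 0.1682, 0.2163]
tool_rot: [0.0, 0.933, 0.361, -0.0]
contact_force: [0.4, -1.3, -0.7]
gripper_width: 0.996
grasp_force: 0.0
```

```bash
python3 -m creep '[[1,-3,18.5,-49,0,0,0],[1,0,0,-50,0,0,0],[1,0,0,-50,0,0,0],[1,0,0,0,0,0,0],[1,0,0,0,0,0,0]]'; python3 -m creep '[[1,0,0,0,0,0,0],[1,0,0,0,0,0,0]]'
```

```text
t: 19.73
eef_pos: [0.483, 0.1869, 0.069]
tool_rot: [0.0, 0.933, 0.36, 0.001]
contact_force: [0.0, -0.1, 0.6]
gripper_width: 0.997
grasp_force: 0.0
t: 19.98
eef_pos: [0.483, 0.1875, 0.0691]
tool_rot: [0.0, 0.933, 0.361, 0.001]
contact_force: [-0.9, -0.5, -0.3]
gripper_width: 0.999
grasp_force: 0.0
```

```bash
python3 -m creep '[[0,-1,0,0,0,0,0],[0,0,0,0,0,0,0],[-0.55,0,0,0,0,0,0],[-0.55,0,0,0,0,0,0],[-0.55,0,0,0,0,0,0]]' 20;python3 -m creep '[[-0.55,0,0,0,0,0,0],[-0.55,0,0,0,0,0,0]]' 20;  python3 -m creep '[[0,0,0,0,0,0,0],[1,0,0,0,0,0,0],[1,0,0,0,0,0,0],[1,0,0,0,0,0,0]]'; python3 -m creep '[[1,0,0,50,0,0,0],[1,0,0,60,0,0,0],[1,0,-50,40,0,0,0],[1,0,-60,0,0,0,0.18],[1,0,-60,0,0,0,0.18]]'; python3 -m creep '[[1,0,-60,0,0,0,0.18],[1,0,-60,0,0,0,0.07],[1,0,0,0,0,0,0],[1,0,0,0,0,0,0]]'; python3 ptr.py; python3 dial.py dial5
```

```text
t: 20.6
eef_pos: [0.481, 0.1866, 0.0674]
tool_rot: [0.0, 0.933, 0.361, -0.0]
contact_force: [0.9, -3.2, -0.2]
gripper_width: 0.223
grasp_force: 1.0
t: 20.85
eef_pos: [0.4808, 0.187, 0.0674]
tool_rot: [0.0, 0.933, 0.361, -0.0]
contact_force: [0.1, -3.1, 0.9]
gripper_width: 0.226
grasp_force: 1.0
t: 21.35
eef_pos: [0.4809, 0.1874, 0.0675]
tool_rot: [-0.0, 0.933, 0.361, 0.0]
contact_force: [0.2, 0.2, 0.0]
gripper_width: 0.998
grasp_force: 0.0
t: 21.98
eef_pos: [0.4818, 0.0296, 0.2174]
tool_rot: [0.001, 0.861, 0.508, 0.001]
contact_force: [0.1, 0.0, 0.6]
gripper_width: 0.998
grasp_force: 0.0
t: 22.48
eef_pos: [0.4819, -0.0822, 0.2166]
tool_rot: [-0.0, 0.799, 0.601, 0.0]
contact_force: [-0.1, 0.2, 0.0]
gripper_width: 1.001
grasp_force: 0.0
top disc [0.50586914 0.20265141] R 44.982994079589844 pointer ang 0.04 232.98403824372727 192
top disc [0.50586914 0.20265141] R 44.982994079589844 pointer ang 0.036 233.26307925493379 175
  pin [0.46219144 0.16504963] ang about disc 233.72489695198533 0.05763363772833005
scene disc [0.51157074 0.20350708] R 46.833282470703125 pointer ang 0.04 243.2012412324774 290
scene disc [0.51157074 0.20350708] R 46.833282470703125 pointer ang 0.036 227.08508285962824 7
  pin [0.46234687 0.16800545] ang about disc 228.80019261276905 0.060690651773555856
scene 17 post [0.48795883 0.18866709] local ang 230.60050636819597 r 0.02365460034045142
top 19 post [0.48411596 0.18484549] local ang 231.94835966738705 r 0.029039043046685815
```

The dial is at 233° against 234° for the pin. Now the wheel: I'll use the open gripper's +x finger to push the ribs towards -x.

```bash
python3 -m creep '[[1,33,-45,0,0,0,0.05],[1,33,-45,0,0,0,0],[1,0,0,-40,0,0,0],[1,0,0,-26,0,0,0],[1,0,0,0,0,0,0]]'; python3 -m creep '[[1,0,0,0,0,0,0],[1,0,0,0,0,0,0]]'
```

```text
t: 23.3
eef_pos: [0.5467, -0.1714, 0.1487]
tool_rot: [-0.002, 0.783, 0.622, -0.001]
contact_force: [-0.2, 0.6, 0.1]
gripper_width: 1.001
grasp_force: 0.0
t: 23.55
eef_pos: [0.549, -0.1725, 0.1521]
tool_rot: [0.001, 0.783, 0.622, 0.001]
contact_force: [0.2, 0.1, 0.4]
gripper_width: 0.996
grasp_force: 0.0
```

View pics/strip1.png

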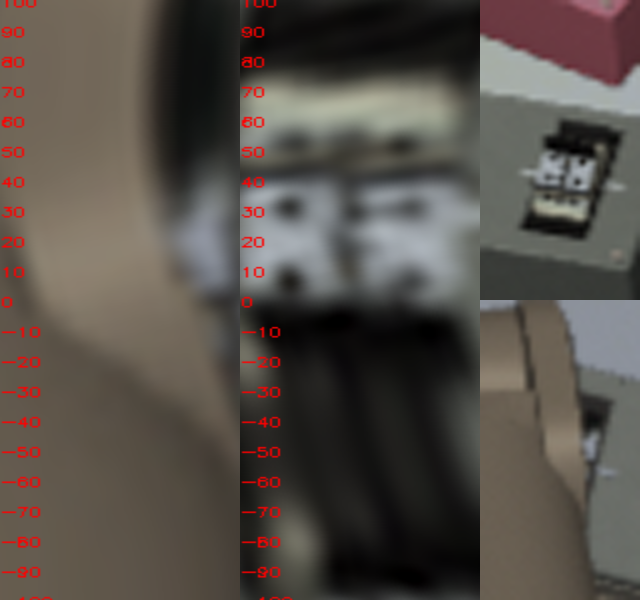

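The strip is unchanged: a rib near 0°, seven at +22°. In the top view the arm hides the wheel. Lowering to depth now.

```bash
python3 -m creep '[[1,0,0,-45,0,0,0],[1,0,0,0,0,0,0],[1,0,0,-8,0,0,0],[1,0,0,-8,0,0,0],[1,0,0,0,0,0,0]]'; python3 -m creep '[[1,0,0,0,0,0,0]]'
```

```text
t: 24.18
eef_pos: [0.5479, -0.1727, 0.0896]
tool_rot: [-0.0, 0.783, 0.622, -0.0]
contact_force: [0.3, -0.5, 0.7]
gripper_width: 0.999
grasp_force: 0.0
t: 24.3
eef_pos: [0.5483, -0.1728, 0.09]
tool_rot: [0.0, 0.783, 0.622, 0.0]
contact_force: [0.3, -0.2, 0.0]
gripper_width: 0.995
grasp_force: 0.0
```

```bash
python3 -m creep '[[1,-10.7,2.5,0,0,0,0],[1,-10.7,2.5,0,0,0,0],[1,-10.7,2.5,0,0,0,0],[1,-9.7,2.3,0,0,0,0],[1,0,0,0,0,0,0]]'; python3 -m creep '[[1,0,0,0,0,0,0],[1,0,0,50,0,0,0],[1,0,0,10,0,0,0],[1,0,0,0,0,0,0]]'; python3 -c "
from h import *
A={n:read_camera(n)[0] for n in('scene','top')};strips('strip2',A)"
```

```text
t: 24.92
eef_pos: [0.5053, -0.1628, 0.0897]
tool_rot: [-0.0, 0.783, 0.622, -0.0]
contact_force: [-0.3, 0.5, -0.6]
gripper_width: 1.005
grasp_force: 0.0
t: 25.42
eef_pos: [0.5065, -0.1631, 0.15]
tool_rot: [0.001, 0.783, 0.621, 0.0]
contact_force: [-0.2, -0.2, -0.0]
gripper_width: 0.999
grasp_force: 0.0
```

View pics/strip2.png

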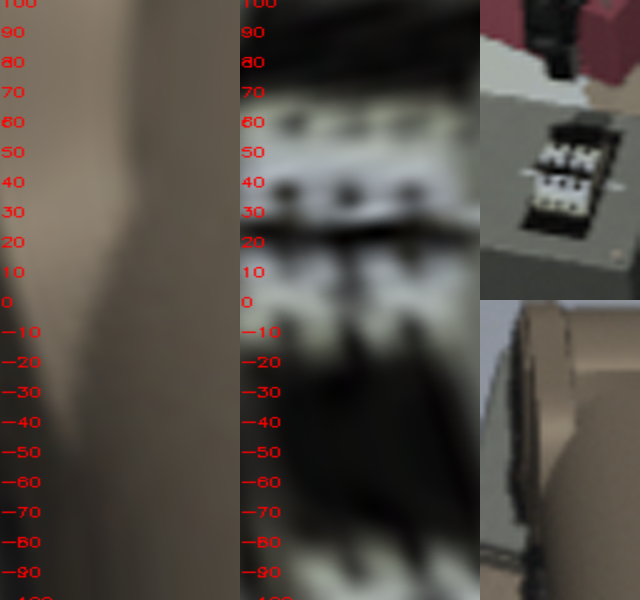

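The strip shows seven on top at about 0°, six (3x2 dots) at +45° and a rib at +22°, as planned. Two identical strokes remain.

```bash
python3 -m creep '[[1,21,-5,0,0,0,0],[1,21,-5,0,0,0,0],[1,0,0,-44,0,0,0],[1,0,0,-16,0,0,0],[1,0,0,0,0,0,0]]'; python3 -m creep '[[1,0,0,0,0,0,0]]'
```

```text
t: 26.15
eef_pos: [0.5465, -0.1725, 0.0878]
tool_rot: [-0.002, 0.783, 0.622, -0.001]
contact_force: [0.3, 0.4, 1.3]
gripper_width: 1.002
grasp_force: 0.0
t: 26.28
eef_pos: [0.5487, -0.1729, 0.0904]
tool_rot: [0.0, 0.783, 0.622, 0.0]
contact_force: [-0.2, -0.1, 0.4]
gripper_width: 1.002
grasp_force: 0.0
```

```bash
python3 -m creep '[[1,-10.7,2.5,0,0,0,0],[1,-10.7,2.5,0,0,0,0],[1,-10.7,2.5,0,0,0,0],[1,-10,2.3,0,0,0,0],[1,0,0,0,0,0,0]]'; python3 -m creep '[[1,0,0,0,0,0,0],[1,0,0,50,0,0,0],[1,0,0,10,0,0,0],[1,0,0,0,0,0,0]]'; python3 -m creep '[[1,21,-5,0,0,0,0],[1,21,-5,0,0,0,0],[1,0,0,-44,0,0,0],[1,0,0,-16,0,0,0],[1,0,0,0,0,0,0]]'; python3 -m creep '[[1,0,0,0,0,0,0]]'
```

```text
t: 26.9
eef_pos: [0.5041, -0.1629, 0.0892]
tool_rot: [-0.001, 0.783, 0.622, -0.001]
contact_force: [0.0, -1.0, -0.2]
gripper_width: 1.001
grasp_force: 0.0
t: 27.4
eef_pos: [0.5062, -0.1633, 0.1498]
tool_rot: [0.0, 0.783, 0.621, 0.0]
contact_force: [-0.2, -0.1, 0.0]
gripper_width: 0.994
grasp_force: 0.0
t: 28.02
eef_pos: [0.5463, -0.1727, 0.0877]
tool_rot: [-0.002, 0.783, 0.622, -0.001]
contact_force: [0.4, 0.1, -0.0]
gripper_width: 1.004
grasp_force: 0.0
t: 28.15
eef_pos: [0.5485, -0.1731, 0.0903]
tool_rot: [0.0, 0.783, 0.622, 0.0]
contact_force: [0.7, 0.2, 1.1]
gripper_width: 0.999
grasp_force: 0.0
```

```bash
python3 -m creep '[[1,-10.7,2.5,0,0,0,0],[1,-10.7,2.5,0,0,0,0],[1,-10.7,2.5,0,0,0,0],[1,-9.8,2.3,0,0,0,0],[1,0,0,0,0,0,0]]'; python3 -m creep '[[1,0,0,0,0,0,0],[1,0,0,50,0,0,0],[1,0,0,50,0,0,0],[1,0,-60,20,0,0,0],[-1,0,-60,0,0,0,0]]'; python3 -m creep '[[-1,0,-60,0,0,0,0],[-1,0,-60,0,0,0,0],[-1,0,0,0,0,0,0],[-1,0,0,0,0,0,0]]'; python3 ptr.py|grep top; python3 -c "
from h import *
A={n:read_camera(n)[0] for n in('scene','top')};strips('strip3',A)"
```

```text
t: 28.78
eef_pos: [0.5043, -0.1631, 0.0893]
tool_rot: [-0.001, 0.783, 0.622, -0.001]
contact_force: [0.1, 0.1, -0.1]
gripper_width: 1.002
grasp_force: 0.0
t: 29.4
eef_pos: [0.5073, -0.2839, 0.2116]
tool_rot: [0.002, 0.783, 0.622, 0.001]
contact_force: [-0.0, -0.1, -0.6]
gripper_width: 0.814
grasp_force: 0.0
t: 29.9
eef_pos: [0.5059, -0.4019, 0.2085]
tool_rot: [-0.001, 0.783, 0.621, 0.0]
contact_force: [-0.4, 0.2, 0.5]
gripper_width: -0.002
grasp_force: 0.0
top disc [0.50586914 0.20265141] R 44.982994079589844 pointer ang 0.04 232.98403824372727 192
top disc [0.50586914 0.20265141] R 44.982994079589844 pointer ang 0.036 233.25860966409857 175
```

View pics/strip3.png

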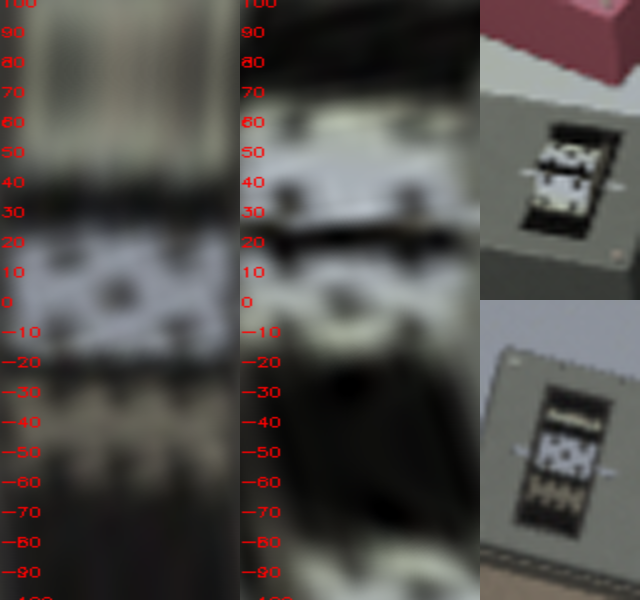

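The five-dot face is on top: its centre dot is at 0 to +2° in both views, between the index lines. Now the button.

```bash
python3 -c "
from h import *
print(get_obs()['eef_pos'])
b=loc(TC,TY,[[0,-.055,0]])[0][:2]
for n in ('top','scene'):
    im,d=read_camera(n);X=cloud(n,d);m=(np.hypot(X[...,0]-b[0],X[...,1]-b[1])<.012)&(X[...,2]>.07)
    print(n,b,m.sum(),np.percentile(X[m][:,2],[10,50,90]))
    m=(np.hypot(X[...,0]-b[0],X[...,1]-b[1])<.03)&(X[...,2]>.088);print(X[m].mean(0))"
```

```text
[ 0.5066603  -0.40095283  0.20942777]
top [ 0.53894726 -0.26412484] 50 [0.09146722 0.0955643  0.10070225]
[ 0.53939882 -0.2631502   0.09396966]
scene [ 0.53894726 -0.26412484] 29 [0.09224963 0.09664898 0.09942939]
[ 0.54482558 -0.25989898  0.09449531]
```

```bash
python3 -m creep '[[-1,16.5,62,0,0,0,0],[-1,16.5,62,0,0,0,0],[-1,0,14,-40,0,0,0],[-1,0,0,-30,0,0,0],[-1,0,0,0,0,0,0]]'; python3 -m creep '[[-1,0,0,0,0,0,0]]'
```

```text
t: 30.82
eef_pos: [0.5367, -0.2667, 0.1375]
tool_rot: [-0.002, 0.783, 0.622, -0.001]
contact_force: [0.4, 0.5, 0.1]
gripper_width: 0.002
grasp_force: 0.0
t: 30.95
eef_pos: [0.539, -0.2682, 0.1406]
tool_rot: [0.001, 0.783, 0.621, 0.0]
contact_force: [0.1, 0.3, 0.1]
gripper_width: 0.0
grasp_force: 0.0
```

```bash
python3 -m creep '[[-1,0,4,-35,0,0,0],[-1,0,0,0,0,0,0],[-1,0,0,-4,0,0,0],[-1,0,0,-4,0,0,0],[-1,0,0,-1,0,0,0]]'; python3 -m creep '[[-1,0,0,-2,0,0,0],[-1,0,0,0,0,0,0]]'
```

```text
t: 31.58
eef_pos: [0.539, -0.2643, 0.0961]
tool_rot: [0.001, 0.783, 0.621, 0.0]
contact_force: [1.1, 0.1, 2.2]
gripper_width: 0.003
grasp_force: 1.0
t: 31.82
eef_pos: [0.5389, -0.2643, 0.0938]
tool_rot: [0.001, 0.783, 0.621, 0.0]
contact_force: [2.0, -2.3, 3.2]
gripper_width: 0.002
grasp_force: 1.6
```

```bash
python3 -m creep '[[-1,0,0,-3,0,0,0],[-1,0,0,-2,0,0,0],[-1,0,0,-1,0,0,0],[-1,0,0,0,0,0,0]]'; python3 -m creep '[[-1,0,0,-3,0,0,0],[-1,0,0,0,0,0,0]]'
```

```text
t: 32.33
eef_pos: [0.5391, -0.2644, 0.0907]
tool_rot: [0.001, 0.784, 0.621, -0.0]
contact_force: [-6.8, 1.0, 29.0]
gripper_width: -0.004
grasp_force: 14.6
t: 32.58
eef_pos: [0.5394, -0.2644, 0.0903]
tool_rot: [0.002, 0.784, 0.621, -0.001]
contact_force: [-15.1, 3.3, 51.0]
gripper_width: -0.0
grasp_force: 25.3
```

The button has bottomed out at 51 N. I'll release it, retreat and check.

```bash
python3 -m creep '[[-1,0,0,20,0,0,0],[-1,0,0,50,0,0,0],[-1,0,0,50,0,0,0],[-1,0,-60,0,0,0,0],[-1,0,-60,0,0,0,0]]'; python3 -m creep '[[-1,0,-30,0,0,0,0],[-1,0,0,0,0,0,0],[-1,0,0,0,0,0,0],[-1,0,0,0,0,0,0]]'; python3 ptr.py|grep top; python3 -c "
from h import *
a=np.load('pics/top0.npz');im,d=read_camera('top')
b=loc(TC,TY,[[0,-.055,0]])[0][:2];X=cloud('top',d);m=(np.hypot(X[...,0]-b[0],X[...,1]-b[1])<.012)&(X[...,2]>.07)
print(np.percentile(X[m][:,2],[10,50,90]))
strips('strip4',{'scene':read_camera('scene')[0],'top':im})
a=cv2.imread('pics/strip3.png').astype(int)-cv2.imread('pics/strip4.png');print(abs(a).mean(),abs(a).max(),get_obs()['contact_force'])"
```

```text
t: 33.2
eef_pos: [0.5384, -0.3842, 0.2048]
tool_rot: [0.0, 0.783, 0.622, 0.0]
contact_force: [1.0, -0.8, 0.3]
gripper_width: 0.001
grasp_force: 0.0
t: 33.7
eef_pos: [0.5389, -0.4117, 0.2042]
tool_rot: [-0.0, 0.783, 0.623, 0.0]
contact_force: [0.4, 0.4, 1.3]
gripper_width: 0.001
grasp_force: 0.0
top disc [0.50593936 0.20254486] R 44.896907806396484 pointer ang 0.04 232.8115441014953 192
top disc [0.50593936 0.20254486] R 44.896907806396484 pointer ang 0.036 233.0364770916159 174
[0.09213851 0.09652373 0.09958962]
0.7699166666666667 7 [-0.29767942  0.47857055 -0.34422577]
```

The button is up again, both settings are unchanged and the arm is clear.

```bash
python3 -c "
from station import *
print(hand_in())"
```

```text
the job is handed in; nothing more can be done
None
```

I handed the job in with five dots on top of the wheel (within about 2°), the dial pointer about 1° from the tall pin, and the start button pressed and up again; the hand-in returned no verdict, and I did not re-measure the bystanders.

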